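# Face the bird form to the lamp and switch the lamp on

### The job

Get the foam bird ready for painting: with a fingertip on a spoke, gently turn the stand until the bird's beak points straight at the post of the lamp and let it come to rest; only then push the lamp's lever switch all the way over to its far side. Do not touch the foam bird, do not grip, lift or shove the stand across the bench, leave the jar, the can and the brush alone, and finish with the hand clear of everything.

Things in the scene. Friction and masses are not known exactly. Their poses are not given: they have to be found in the camera images.
- stand: heavy loose turning stand (about 3 kg): dark steel foot disc 150 mm across, 18 mm high, with a 36 mm column on it. Origin: centre of the underside on the bench; z up; it carries the turntable, whose axis is the stand's vertical axis.
- turntable: turning part: hub with three level steel spokes, 14 mm thick, centre line 50 mm above the bench, each with a 22 mm black end ball centred 125 mm from the axis. Origin: on the turning axis at spoke height; z up; x = where the beak points. Spokes at 60, 180 and 300 degrees from x about z. Turns both ways, several turns; friction 0.1 N m (about 1 N at a spoke); stays where it is left.
- bird: small pale foam bird form fixed on the turntable's 90 mm plywood disc (60 to 66 mm above the bench); 126 mm from tail to beak tip, 42 mm wide; beak tip 68 mm from the turning axis, 98 mm above the bench, head top 114 mm above it. Origin and axes as the turntable's: x to the beak. Not to be touched.
- lamp: fixed bench lamp beyond the stand: foot disc 100 mm across, upright dark post 36 mm across, tilted metal shade on top, in all about 230 mm high. Origin: centre of the foot on the bench, on the post's axis.
- switch_base: fixed grey housing of the lamp's lever switch, 70 (x) by 50 (y) by 25 mm high, on the bench to the left or to the right of the stand. Origin: centre of its underside; x = the way the lever is pushed, from its near to its far side, roughly away from the robot; z up. The lever's axle lies along y, 22 mm above the bench.
- switch_tip (a point): centre of the 26 mm black ball on the end of the switch lever (a 10 mm steel rod), 75 mm from the axle.
- switch (a joint): lever switch angle in rad: 0 = leaning 0.5 rad from upright towards -x of the housing (off, near side), 1.0 = leaning 0.5 rad towards +x, at its stop (on). Starts at 0 to 0.2. Needs about 1 N at the ball and stays where it is left.
- jar: bystander: loose amber jar, 60 mm across, 85 mm high, standing on the side of the stand where the switch is not. Origin: centre of its underside.
- can: bystander: loose can, 74 mm across, 110 mm high, at the far right. Origin: centre of its underside.
- brush: bystander: loose flat paint brush, about 210 mm long, 42 mm wide, 20 mm thick, lying at the far left, x towards the bristles. Origin: near its middle, at bench height.
Not all that is in view belongs to the job. Leave any pink look-alike of the lamp alone.

How it is judged:
On the way, in this order (a step that is already met when the one before it is completed fails the run):
1. the beak points at the lamp's post and the turntable is at rest, the switch still off (y of lamp in the frame of turntable between -0.02 and 0.02 m and x of lamp in the frame of turntable above 0.1 m and angular speed of turntable below 0.05 rad/s and value of joint switch below 0.5 rad), for 0.3 s.
2. the switch lever is pushed over to its far side (y of lamp in the frame of turntable between -0.02 and 0.02 m and x of lamp in the frame of turntable above 0.1 m and angular speed of turntable below 0.05 rad/s and value of joint switch above 0.9 rad), for 0.2 s.
At the end, for the whole second after the job is handed in: The line of the beak passes within 20 mm of the lamp post's axis, the turntable is at rest, the switch lever is over at its far side (0.9 rad or more of 1.0), and the stand is upright (all of step 2 and angle between stand's own z axis and vertical below 0.05 rad); the robot touches nothing.
It fails at once if the foam bird is touched (over 1 N) (contact force between any of the fingers, the arm and bird above 1 N).
It fails at once if the turntable is gripped or pushed hard (over 25 N) (contact force between the fingers and turntable above 25 N).
It fails at once if the stand is lifted (8 mm), tipped or shoved (over 30 mm) (height (world z) of stand above 0.008 m or distance of stand from where it was at the start of the episode above 0.03 m or angle between stand's own z axis and vertical above 0.15 rad).
It fails at once if the jar, can or brush is moved more than 20 mm (distance of any of jar, can, brush from where it was at the start of the episode above 0.02 m).
It also fails if it takes over 61 s, if anything falls off the work surface, if the arm or the gripper's body presses on something with over 40 N, if the wrist force passes 120 N, or if a joint passes its speed limit or range.

### The arm

A 6-joint arm with a two-finger parallel gripper is mounted at the origin on the work surface. World frame = base frame: x ahead of the robot, y to its left, z up, the work surface at z = 0. Lengths are in m, angles in rad, forces in N, time in s.
With the tool pointing down it reaches from about 0.25 to 0.725 m from the base axis. Payload 4 kg.
Tool frame: the origin (TCP) lies between the finger pads; the fingertips stand 11 mm ahead of it and the grasp point (between the pads) lies 8 mm behind it (bot.tip_extent is the distance from the TCP to the fingertips, in m); z points along the fingers, y is the line along which they close (so a half turn about z gives the same grasp; the last joint's range is limited). The gripper opens to 85 mm and grips with 20 to 120 N. Pads are 22 mm wide; open, the fingers measure 114 mm over their backs; the gripper's body (76 mm by 85 mm) begins 54 mm behind the grasp point. The pads swing forward as they close: fully open they stand 13 mm farther back than shut.
Start: joints at [1.1, 0.241, 0.005, 1.335, 0, 1.571], TCP at [0.227, 0.446, 0.242] pointing down, gripper open.
Joint ranges: [-2.72, 2.72], [-1.05, 1.87], [-1.09, 1.28], [-1.99, 2.15], [-1.42, 1.44], [-3.14, 3.14]. Speed limits (rad/s): [2.79, 2.79, 3.14, 3.14, 3.14, 3.14].

### API

Orientations are given as a unit quaternion [x, y, z, w].
In Python, from workcell import bot gives the robot as it stands. The module is installed in compiled form; this text tells all that it offers.
- The arm moves only by the tool drive_tool, never from a script. Its argument "rows" is a list of rows, each an object of numbers: "dx", "dy", "dz": the shift along the tool's x, y, z in units of 50 mm (1.0 is 50 mm); "wx", "wy", "wz": the turn, a rotation vector about the tool's x, y, z in units of 5 degrees (1.0 is 5 degrees); "hand": the finger opening in mm, from 0 to 85.4. A call has 1 to 20 rows; each row is the pose to reach, as a shift and turn from the pose commanded when the call began, along the tool's axes at that moment; what a row does not reach only later rows make up. A row lasts 1/10 s, in which the tool goes at most 50 mm and 8.59 degrees, less where a joint would pass 70% of its speed; a pose out of reach is approached as far as the arm can. A call with a gripper value outside its range is refused whole. The fingers move at their own pace and stop on an object; the grip force is fixed at half the most. Time passes only in rows, so rows that repeat a pose let the fingers close. It gives the time, the measured TCP pose, the force, the opening and the grip force at its end, in the units of the state.
- bot.get_obs(): the state, without advancing time (a new reading comes with each control period).
- bot.camera(name): name is "scene" or "top" or "wrist"; returns the picture (420x560x3 uint8, red, green, blue); there is no depth.
- bot.get_calibration(name): a dict with "vfov" (degrees; the focal length in pixels is half the picture's height over the tangent of half this angle, whatever the lens; pixels are square), "cx", "cy" (the principal point, pixels), "origin" and "rotation" of the camera in the world; the wrist camera has in their place "mount" (4x4, takes a point from camera to tool coordinates, whose origin is the TCP and whose axes are the flange's). Camera axes: x right, y up, looking along -z (the intrinsics and any distortion apply to the point x, -y, -z); pixel columns grow to the right and rows downward; lengths in m; the calibration is good to about 2 mm. A picture is of the moment at which its call begins: read the wrist's pose just before it. get_calibration takes no time and is no camera call.
- bot.job_done(): hands the job in; it is judged then, once.
Trained networks look in the newest picture that a camera, given by its name, has taken for a name from the list of things; names that differ only in an ending like _2 or _b are one class to them, and where a whole thing is asked for, a point or a joint stands for the part that bears it (a point fixed in the world has none). Each returns a list of dicts, best first, with "score" (0 to 1); they miss things now and then, are a little off and sometimes report something else, mostly with a low value. They report only what shows in the picture. A call takes as long as a camera call. They do not tell look-alikes from the thing itself.
- bot.look_for(camera, thing): "extent" ([centre column, centre row, width, height] in pixels, round what is visible of it).
- bot.outline_of(camera, thing): "region" (420x560 bool, what is visible of it) and "extent" ([centre column, centre row, width, height] in pixels, round what is visible of it).
The state is a dict: "clock": time; "joint_pos": joint angles; "joint_vel": joint speeds; "tau": joint torques, N m; "eef_pos": TCP position; "tool_rot": TCP orientation; "ft_force": force on the tool from outside, world axes, zero at the start; "ft_torque": the same for the moment, N m; "grip_width": finger opening in m; "grasp_force": force on a finger pad.
Only numpy, scipy, OpenCV 4.12 (cv2) and the standard library are available. Lean on these libraries where they do the work, as an engineer would, in place of code of your own. Each camera call takes 0.05 s, during which the arm holds its last target. There are 200 camera calls.

## Working session

There is one attempt and no reset: what is moved stays moved. The work goes in short steps, Python scripts to look and compute and a tool call to move; the robot and the scene stay as the last step left them, time stands still between calls to the robot, and variables do not carry over. Pictures are saved under pics/ and viewed, at most 10 in all, crops included, and the job is handed in when it is done.

Besides the shell and the picture viewer there is one more tool, called as name(argument=value, ...), one argument or row to a line, values as JSON. drive_tool: Moves the arm, as the interface text tells. Its arguments: {"type":"object","properties":{"rows":{"type":"array","items":{"type":"object","properties":{"dx":{"type":"number"},"dy":{"type":"number"},"dz":{"type":"number"},"wx":{"type":"number"},"wy":{"type":"number"},"wz":{"type":"number"},"hand":{"type":"number"}}}}},"required":["rows"]}

```bash
mkdir -p pics; cat > h.py <<'E'
import numpy as np, cv2
from workcell import bot
def cam(n): 
    c=bot.get_calibration(n); f=210/np.tan(np.radians(c['vfov'])/2); return c,f
def ray(n,u,v):
    c,f=cam(n); d=np.array([(u-c['cx'])/f,-(v-c['cy'])/f,-1.]); return np.array(c['origin']),np.array(c['rotation'])@d
def atz(n,u,v,z):
    o,d=ray(n,u,v); return o+d*(z-o[2])/d[2]
def proj(n,p):
    c,f=cam(n); q=np.array(c['rotation']).T@(np.array(p)-c['origin']); return np.array([c['cx']-f*q[0]/q[2], c['cy']+f*q[1]/q[2]])
E
python3 - <<'E'
from h import *
for n in('top','scene'):
    im=bot.camera(n); cv2.imwrite(f'pics/{n}0.png',im[:,:,::-1])
    c=bot.get_calibration(n); print(n,{k:np.round(v,3).tolist() if not isinstance(v,str) else v for k,v in c.items()})
    for t in('stand','turntable','bird','lamp','switch_base','switch_tip','jar','can','brush'):
        for r in bot.look_for(n,t)[:2]: print(t,round(r['score'],2),np.round(r['extent']).tolist())
o=bot.get_obs();print(o['clock'],o['eef_pos'],o['tool_rot'])
E
```

```text
top {'vfov': 51.176, 'cx': 288.487, 'cy': 205.864, 'origin': [0.542, 0.017, 1.023], 'rotation': [0.045, -0.051, -0.698, 0.712]}
stand 0.69 [310.0, 274.0, 106.0, 100.0]
turntable 0.74 [311.0, 270.0, 107.0, 101.0]
bird 0.72 [314.0, 257.0, 46.0, 33.0]
lamp 0.88 [282.0, 131.0, 45.0, 64.0]
lamp 0.73 [347.0, 148.0, 51.0, 59.0]
switch_base 0.67 [168.0, 280.0, 30.0, 38.0]
switch_tip 0.57 [162.0, 287.0, 16.0, 23.0]
jar 0.62 [430.0, 282.0, 39.0, 27.0]
can 0.64 [467.0, 208.0, 50.0, 36.0]
brush 0.72 [127.0, 208.0, 78.0, 58.0]
brush 0.2 [161.0, 287.0, 16.0, 20.0]
scene {'vfov': 48.249, 'cx': 274.383, 'cy': 212.337, 'origin': [1.382, 0.21, 1.009], 'rotation': [0.21, 0.265, 0.752, 0.566]}
stand 0.69 [256.0, 191.0, 85.0, 73.0]
turntable 0.88 [255.0, 186.0, 90.0, 64.0]
bird 0.82 [260.0, 182.0, 39.0, 17.0]
lamp 0.87 [257.0, 268.0, 44.0, 86.0]
lamp 0.82 [205.0, 239.0, 36.0, 87.0]
switch_base 0.88 [374.0, 204.0, 25.0, 46.0]
jar 0.78 [181.0, 162.0, 18.0, 32.0]
can 0.56 [127.0, 194.0, 37.0, 42.0]
can 0.37 [260.0, 179.0, 41.0, 22.0]
brush 0.63 [409.0, 271.0, 72.0, 33.0]
1.0 [0.22680673 0.4455985  0.24230159] [ 2.33235691e-01  9.72420234e-01 -8.51753703e-06  1.10241420e-05]
```

View pictures.

```bash
sed -i 's/^from workcell.*/&\nfrom scipy.spatial.transform import Rotation as R/; s/c=bot.get_calibration(n); f=/c=bot.get_calibration(n); c["rotation"]=R.from_quat(c["rotation"]).as_matrix(); f=/' h.py
python3 - <<'E'
import cv2
a=cv2.imread('pics/top0.png')[80:360,80:520]; b=cv2.imread('pics/scene0.png')[120:330,100:460]
cv2.imwrite('pics/tc.png',cv2.resize(a,(800,509),interpolation=3)); cv2.imwrite('pics/sc.png',cv2.resize(b,(800,467),interpolation=3))
E
```

```text
(no output)
```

View pics/tc.png

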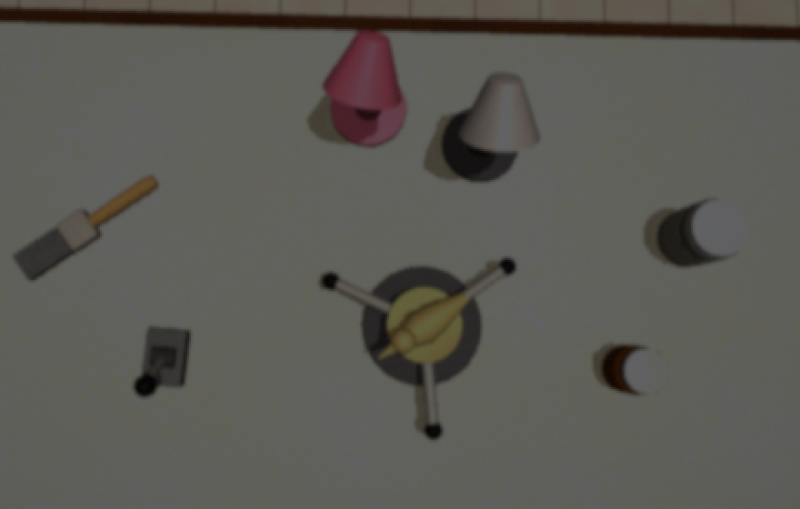

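View pics/sc.png

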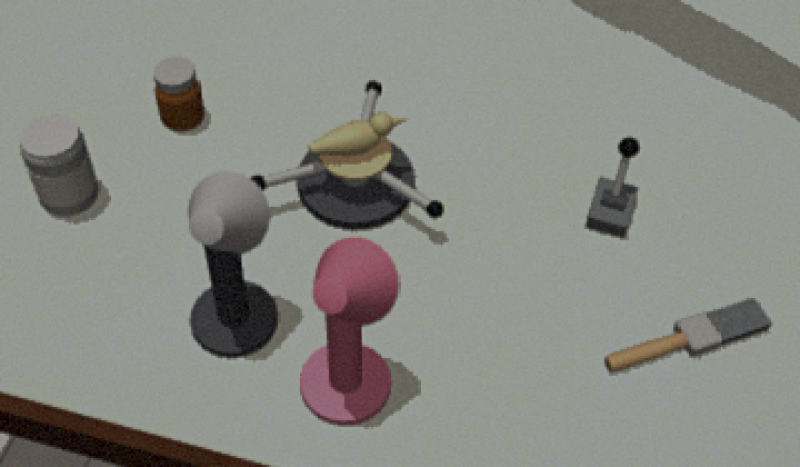

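```bash
python3 - <<'E'
from h import *
T=lambda x,y,z:atz('top',80+(x+.5)/1.818-.5,80+(y+.5)/1.818-.5,z)[:2]
S=lambda x,y,z:atz('scene',100+(x+.5)/2.222-.5,120+(y+.5)/2.222-.5,z)[:2]
r=lambda *a:print(*[np.round(k,4) if not isinstance(k,str) else k for k in a])
B=np.array([T(330,281,.05),T(508,266,.05),T(433,431,.05)]);c=B.mean(0)
BS=np.array([S(435,209,.05),S(257,182,.05),S(373,88,.05)]);cs=BS.mean(0)
r('balls',B,BS,c,cs,'rad',np.linalg.norm(B-c,axis=1))
a=lambda v:np.degrees(np.arctan2(v[1],v[0]))
r('ballang',*[a(b-c) for b in B],*[a(b-cs) for b in BS])
bt=T(380,358,.098);bs=S(407,120,.098);r('beak',bt,bs,a(bt-c),a(bs-cs))
L=T(480,144,.01);LS=S(233,319,.01);r('lamp',L,LS,a(L-c),a(LS-cs))
r('foot',T(421,325,.018))
r('swball top', T(145,385,.088),'scene',S(628,147,.088))
r('base corners top z.025',T(149,327,.025),T(190,330,.025),T(183,386,.025),T(143,381,.025))
r('base scene',S(612,180,.025),S(638,186,.025),S(626,222,.025),S(588,214,.025))
r('can',S(68,192,.0),T(685,238,.0),'jar',T(625,370,.0),S(180,112,.01))
# seen tall: tri ball
E
```

```text
balls [[ 0.609   0.0687]
 [ 0.6317 -0.1488]
 [ 0.4328 -0.0588]] [[ 0.607   0.0656]
 [ 0.6273 -0.1518]
 [ 0.4309 -0.0627]] [ 0.5578 -0.0463] [ 0.5551 -0.0497] rad [0.1258 0.1263 0.1257]
ballang 66.011 -54.2073 -174.2844 65.7209 -54.7448 -173.995
beak [0.5186 0.0065] [0.5199 0.0061] 126.5971 122.2577
lamp [ 0.794  -0.1195] [ 0.7967 -0.1215] -17.2085 -16.5659
foot [ 0.5584 -0.045 ]
swball top [0.4826 0.2758] scene [0.4778 0.2712]
base corners top z.025 [0.5493 0.2924] [0.5466 0.2416] [0.4783 0.2467] [0.4834 0.296 ]
base scene [0.4782 0.2634] [0.4789 0.2961] [0.5408 0.2892] [0.5415 0.2429]
can [ 0.6711 -0.3927] [ 0.6774 -0.3873] jar [ 0.507  -0.3055] [ 0.5091 -0.3081]
```

Top view: the beak points lower-left, at about 126°. The real (pale) lamp is at crop (480,144) and the pink decoy to its left. The switch is on the left with its ball at (145,385), and the jar and can are on the right. A clockwise turn of about 143° is needed, pushing the near spoke.

drive_tool(
  rows=[
    {"dx": -9.1,"dy": -7.7,"dz": 1.8,"wz": -5.4,"hand": 0},
    {"dx": -9.1,"dy": -7.7,"dz": 1.8,"wz": -5.4,"hand": 0},
    {"dx": -9.1,"dy": -7.7,"dz": 1.8,"wz": -5.4,"hand": 0},
    {"dx": -9.1,"dy": -7.7,"dz": 1.8,"wz": -5.4,"hand": 0},
    {"dx": -9.1,"dy": -7.7,"dz": 1.8,"wz": -5.4,"hand": 0},
    {"dx": -9.1,"dy": -7.7,"dz": 1.8,"wz": -5.4,"hand": 0},
    {"dx": -9.1,"dy": -7.7,"dz": 1.8,"wz": -5.4,"hand": 0},
    {"dx": -9.1,"dy": -7.7,"dz": 1.8,"wz": -5.4,"hand": 0},
    {"dx": -9.1,"dy": -7.7,"dz": 1.8,"wz": -5.4,"hand": 0},
    {"dx": -9.1,"dy": -7.7,"dz": 1.8,"wz": -5.4,"hand": 0},
    {"dx": -9.1,"dy": -7.7,"dz": 1.8,"wz": -5.4,"hand": 0},
    {"dx": -9.1,"dy": -7.7,"dz": 1.8,"wz": -5.4,"hand": 0},
    {"dx": -9.1,"dy": -7.7,"dz": 1.8,"wz": -5.4,"hand": 0},
    {"dx": -9.1,"dy": -7.7,"dz": 1.8,"wz": -5.4,"hand": 0},
    {"dx": -9.1,"dy": -7.7,"dz": 1.8,"wz": -5.4,"hand": 0},
    {"dx": -9.1,"dy": -7.7,"dz": 1.8,"wz": -5.4,"hand": 0},
    {"dx": -9.1,"dy": -7.7,"dz": 1.8,"wz": -5.4,"hand": 0},
  ],
)

```text
invalid input at $.rows[0]: expected keys dx, dy, dz, wx, wy, wz, hand
```

drive_tool(
  rows=[
    {"dx": -9.1,"dy": -7.7,"dz": 1.8,"wx": 0,"wy": 0,"wz": -5.4,"hand": 0},
    {"dx": -9.1,"dy": -7.7,"dz": 1.8,"wx": 0,"wy": 0,"wz": -5.4,"hand": 0},
    {"dx": -9.1,"dy": -7.7,"dz": 1.8,"wx": 0,"wy": 0,"wz": -5.4,"hand": 0},
    {"dx": -9.1,"dy": -7.7,"dz": 1.8,"wx": 0,"wy": 0,"wz": -5.4,"hand": 0},
    {"dx": -9.1,"dy": -7.7,"dz": 1.8,"wx": 0,"wy": 0,"wz": -5.4,"hand": 0},
    {"dx": -9.1,"dy": -7.7,"dz": 1.8,"wx": 0,"wy": 0,"wz": -5.4,"hand": 0},
    {"dx": -9.1,"dy": -7.7,"dz": 1.8,"wx": 0,"wy": 0,"wz": -5.4,"hand": 0},
    {"dx": -9.1,"dy": -7.7,"dz": 1.8,"wx": 0,"wy": 0,"wz": -5.4,"hand": 0},
    {"dx": -9.1,"dy": -7.7,"dz": 1.8,"wx": 0,"wy": 0,"wz": -5.4,"hand": 0},
    {"dx": -9.1,"dy": -7.7,"dz": 1.8,"wx": 0,"wy": 0,"wz": -5.4,"hand": 0},
    {"dx": -9.1,"dy": -7.7,"dz": 1.8,"wx": 0,"wy": 0,"wz": -5.4,"hand": 0},
    {"dx": -9.1,"dy": -7.7,"dz": 1.8,"wx": 0,"wy": 0,"wz": -5.4,"hand": 0},
    {"dx": -9.1,"dy": -7.7,"dz": 1.8,"wx": 0,"wy": 0,"wz": -5.4,"hand": 0},
    {"dx": -9.1,"dy": -7.7,"dz": 1.8,"wx": 0,"wy": 0,"wz": -5.4,"hand": 0},
    {"dx": -9.1,"dy": -7.7,"dz": 1.8,"wx": 0,"wy": 0,"wz": -5.4,"hand": 0},
    {"dx": -9.1,"dy": -7.7,"dz": 1.8,"wx": 0,"wy": 0,"wz": -5.4,"hand": 0},
    {"dx": -9.1,"dy": -7.7,"dz": 1.8,"wx": 0,"wy": 0,"wz": -5.4,"hand": 0},
  ],
)

```text
clock: 2.7
eef_pos: [0.4574, -0.1025, 0.1527]
tool_rot: [-0.001, 1.0, 0.0, 0.0]
ft_force: [0.3, 0.7, 0.4]
grip_width: -0.0001
grasp_force: 0.0
```

drive_tool(
  rows=[
    {"dx": 0,"dy": 0,"dz": 0.8,"wx": 0,"wy": 0,"wz": 0,"hand": 0},
    {"dx": 0,"dy": 0,"dz": 1.6,"wx": 0,"wy": 0,"wz": 0,"hand": 0},
    {"dx": 0,"dy": 0,"dz": 2.05,"wx": 0,"wy": 0,"wz": 0,"hand": 0},
    {"dx": 0,"dy": 0,"dz": 2.05,"wx": 0,"wy": 0,"wz": 0,"hand": 0},
    {"dx": 0,"dy": 0,"dz": 2.05,"wx": 0,"wy": 0,"wz": 0,"hand": 0},
  ],
)

```text
clock: 3.2
eef_pos: [0.4578, -0.1032, 0.0504]
tool_rot: [-0.001, 1.0, 0.0, -0.0]
ft_force: [1.5, 0.2, 0.0]
grip_width: -0.0
grasp_force: 0.0
```

```bash
python3 - <<'E'
import numpy as np
x0,y0=.4574,-.1025
for i,p in enumerate(np.linspace(206,62,40)):
    a=np.radians(p); print(round(p),round(-(.557+.102*np.cos(a)-x0)/.05,2),round((-.048+.102*np.sin(a)-y0)/.05,2))
E
```

```text
206 -0.16 0.2
202 -0.1 0.32
199 -0.06 0.44
195 -0.02 0.56
191 0.01 0.69
188 0.03 0.82
184 0.04 0.95
180 0.05 1.08
176 0.04 1.22
173 0.03 1.35
169 0.01 1.48
165 -0.02 1.6
162 -0.06 1.73
158 -0.1 1.85
154 -0.15 1.97
151 -0.21 2.09
147 -0.28 2.2
143 -0.36 2.31
140 -0.44 2.41
136 -0.53 2.51
132 -0.62 2.6
128 -0.72 2.69
125 -0.83 2.77
121 -0.94 2.84
117 -1.05 2.9
114 -1.17 2.96
110 -1.29 3.01
106 -1.42 3.05
103 -1.55 3.08
99 -1.68 3.11
95 -1.81 3.12
92 -1.94 3.13
88 -2.07 3.13
84 -2.2 3.12
80 -2.33 3.1
77 -2.46 3.08
73 -2.59 3.04
69 -2.71 3.0
66 -2.83 2.95
62 -2.95 2.89
```

drive_tool(
  rows=[
    {"dx": -0.16,"dy": 0.2,"dz": 0,"wx": 0,"wy": 0,"wz": 0,"hand": 0},
    {"dx": -0.1,"dy": 0.32,"dz": 0,"wx": 0,"wy": 0,"wz": 0,"hand": 0},
    {"dx": -0.06,"dy": 0.44,"dz": 0,"wx": 0,"wy": 0,"wz": 0,"hand": 0},
    {"dx": -0.02,"dy": 0.56,"dz": 0,"wx": 0,"wy": 0,"wz": 0,"hand": 0},
    {"dx": 0.01,"dy": 0.69,"dz": 0,"wx": 0,"wy": 0,"wz": 0,"hand": 0},
    {"dx": 0.03,"dy": 0.82,"dz": 0,"wx": 0,"wy": 0,"wz": 0,"hand": 0},
    {"dx": 0.04,"dy": 0.95,"dz": 0,"wx": 0,"wy": 0,"wz": 0,"hand": 0},
    {"dx": 0.05,"dy": 1.08,"dz": 0,"wx": 0,"wy": 0,"wz": 0,"hand": 0},
    {"dx": 0.04,"dy": 1.22,"dz": 0,"wx": 0,"wy": 0,"wz": 0,"hand": 0},
    {"dx": 0.03,"dy": 1.35,"dz": 0,"wx": 0,"wy": 0,"wz": 0,"hand": 0},
    {"dx": 0.01,"dy": 1.48,"dz": 0,"wx": 0,"wy": 0,"wz": 0,"hand": 0},
    {"dx": -0.02,"dy": 1.6,"dz": 0,"wx": 0,"wy": 0,"wz": 0,"hand": 0},
  ],
)

```text
clock: 4.4
eef_pos: [0.4585, -0.0234, 0.0497]
tool_rot: [-0.0, 1.0, -0.0, -0.0]
ft_force: [0.4, -1.8, 0.7]
grip_width: 0.0
grasp_force: 0.5
```

```bash
python3 - <<'E'
from h import *
im=bot.camera('top'); cv2.imwrite('pics/t1.png',cv2.resize(im[170:350,210:430],(733,600),interpolation=3)[:,:,::-1])
o=bot.get_obs(); print(o['eef_pos'],o['ft_force'])
E
```

```text
[ 0.45885602 -0.02250529  0.04974173] [0.27481798 0.19422324 0.34610989]
```

View pics/t1.png

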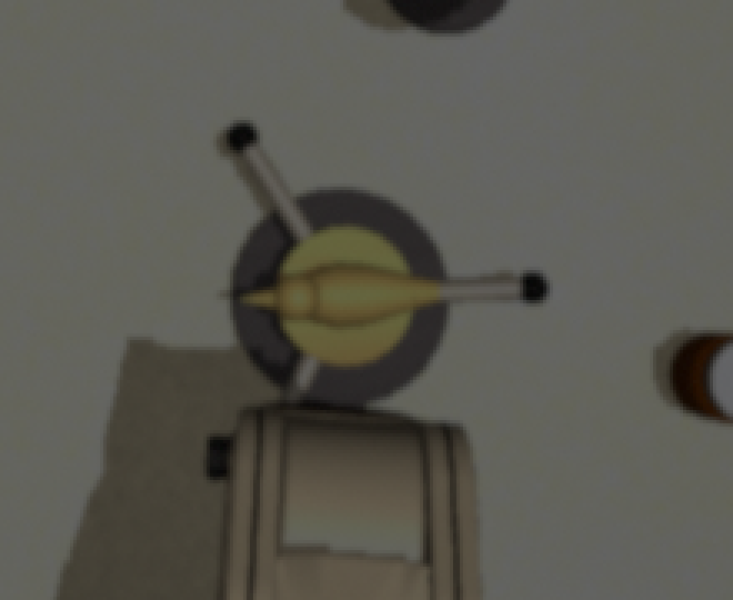

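The turn is working: the beak now points left, at about 92°. The spoke trails the finger by about 13°, and the bird is clear of the gripper.

drive_tool(
  rows=[
    {"dx": -0.04,"dy": 0.13,"dz": 0,"wx": 0,"wy": 0,"wz": 0,"hand": 0},
    {"dx": -0.08,"dy": 0.25,"dz": 0,"wx": 0,"wy": 0,"wz": 0,"hand": 0},
    {"dx": -0.13,"dy": 0.37,"dz": 0,"wx": 0,"wy": 0,"wz": 0,"hand": 0},
    {"dx": -0.19,"dy": 0.49,"dz": 0,"wx": 0,"wy": 0,"wz": 0,"hand": 0},
    {"dx": -0.26,"dy": 0.6,"dz": 0,"wx": 0,"wy": 0,"wz": 0,"hand": 0},
    {"dx": -0.34,"dy": 0.71,"dz": 0,"wx": 0,"wy": 0,"wz": 0,"hand": 0},
    {"dx": -0.42,"dy": 0.81,"dz": 0,"wx": 0,"wy": 0,"wz": 0,"hand": 0},
    {"dx": -0.51,"dy": 0.91,"dz": 0,"wx": 0,"wy": 0,"wz": 0,"hand": 0},
    {"dx": -0.6,"dy": 1.0,"dz": 0,"wx": 0,"wy": 0,"wz": 0,"hand": 0},
    {"dx": -0.7,"dy": 1.09,"dz": 0,"wx": 0,"wy": 0,"wz": 0,"hand": 0},
    {"dx": -0.81,"dy": 1.17,"dz": 0,"wx": 0,"wy": 0,"wz": 0,"hand": 0},
    {"dx": -0.92,"dy": 1.24,"dz": 0,"wx": 0,"wy": 0,"wz": 0,"hand": 0},
    {"dx": -1.03,"dy": 1.3,"dz": 0,"wx": 0,"wy": 0,"wz": 0,"hand": 0},
    {"dx": -1.15,"dy": 1.36,"dz": 0,"wx": 0,"wy": 0,"wz": 0,"hand": 0},
    {"dx": -1.27,"dy": 1.41,"dz": 0,"wx": 0,"wy": 0,"wz": 0,"hand": 0},
    {"dx": -1.4,"dy": 1.45,"dz": 0,"wx": 0,"wy": 0,"wz": 0,"hand": 0},
    {"dx": -1.53,"dy": 1.48,"dz": 0,"wx": 0,"wy": 0,"wz": 0,"hand": 0},
    {"dx": -1.66,"dy": 1.51,"dz": 0,"wx": 0,"wy": 0,"wz": 0,"hand": 0},
    {"dx": -1.79,"dy": 1.52,"dz": 0,"wx": 0,"wy": 0,"wz": 0,"hand": 0},
    {"dx": -1.92,"dy": 1.53,"dz": 0,"wx": 0,"wy": 0,"wz": 0,"hand": 0},
  ],
)

```text
clock: 6.45
eef_pos: [0.5551, 0.0527, 0.0498]
tool_rot: [-0.0, 1.0, 0.0, -0.0]
ft_force: [-2.1, -0.1, -0.0]
grip_width: 0.0002
grasp_force: 0.5
```

drive_tool(
  rows=[
    {"dx": -0.13,"dy": 0.0,"dz": 0,"wx": 0,"wy": 0,"wz": 0,"hand": 0},
    {"dx": -0.26,"dy": -0.01,"dz": 0,"wx": 0,"wy": 0,"wz": 0,"hand": 0},
    {"dx": -0.39,"dy": -0.03,"dz": 0,"wx": 0,"wy": 0,"wz": 0,"hand": 0},
    {"dx": -0.52,"dy": -0.05,"dz": 0,"wx": 0,"wy": 0,"wz": 0,"hand": 0},
    {"dx": -0.65,"dy": -0.09,"dz": 0,"wx": 0,"wy": 0,"wz": 0,"hand": 0},
    {"dx": -0.75,"dy": -0.12,"dz": 0,"wx": 0,"wy": 0,"wz": 0,"hand": 0},
    {"dx": -0.83,"dy": -0.15,"dz": 0,"wx": 0,"wy": 0,"wz": 0,"hand": 0},
    {"dx": -0.89,"dy": -0.18,"dz": 0,"wx": 0,"wy": 0,"wz": 0,"hand": 0},
    {"dx": -0.89,"dy": -0.18,"dz": 0,"wx": 0,"wy": 0,"wz": 0,"hand": 0},
  ],
)

```text
clock: 7.35
eef_pos: [0.5997, 0.0435, 0.0499]
tool_rot: [-0.0, 1.0, 0.0, 0.0]
ft_force: [-0.2, -0.8, -0.2]
grip_width: -0.0
grasp_force: 0.0
```

```bash
python3 - <<'E'
from h import *
im=bot.camera('top'); cv2.imwrite('pics/t2.png',cv2.resize(im[90:330,200:480],(700,600),interpolation=3)[:,:,::-1])
im=bot.camera('scene'); cv2.imwrite('pics/s2.png',cv2.resize(im[140:320,140:380],(800,600),interpolation=3)[:,:,::-1])
o=bot.get_obs(); print(o['eef_pos'],o['ft_force'])
E
```

```text
[0.59951249 0.04368252 0.04995433] [ 0.35069899 -0.20946097 -0.06507012]
```

View pics/t2.png

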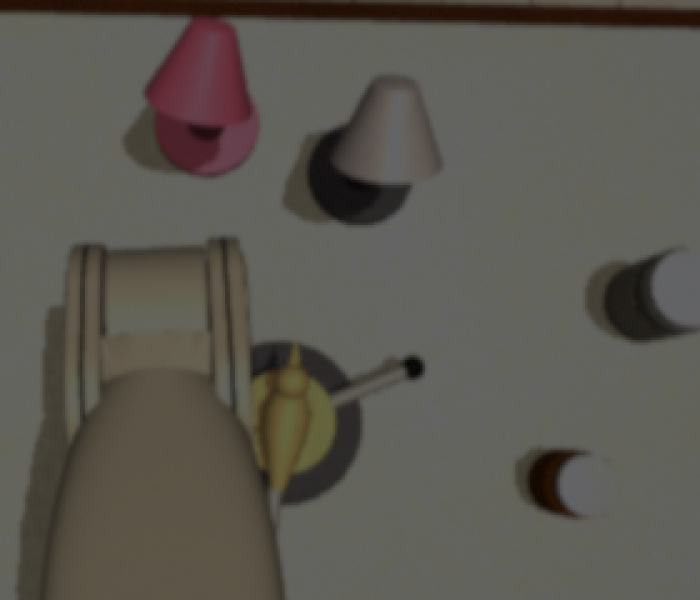

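View pics/s2.png

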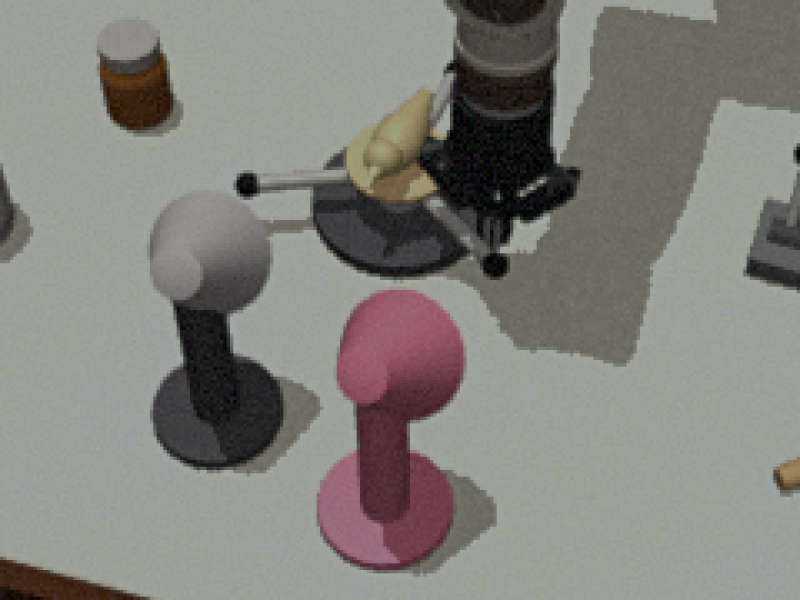

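```bash
python3 - <<'E'
from h import *
c=np.array([.5565,-.048])
a=lambda v:np.degrees(np.arctan2(v[1],v[0]))
t=atz('top',200+413.5/2.5-.5,90+367.5/2.5-.5,.05)[:2]
s1=atz('scene',140+247.5/3.333-.5,140+184.5/3.333-.5,.05)[:2];s2=atz('scene',140+494.5/3.333-.5,140+265.5/3.333-.5,.05)[:2]
ct=np.array([.5578,-.0463]);cs=np.array([.5551,-.0497])
print(t,a(t-ct)+60,s1,a(s1-cs)+60,s2,a(s2-cs)-60)
bt=atz('top',200+296/2.5,90+346/2.5,.098)[:2];print('beak',bt,a(bt-ct))
Lt=atz('top',200+359/2.5-.5,90+174/2.5-.5,.01)[:2];print(Lt,a(Lt-ct))
E
```

```text
[ 0.6087534  -0.16137455] -6.116909123786471 [ 0.60561324 -0.16452447] -6.254487872635835 [0.63033758 0.05080465] -6.818451232417701
beak [ 0.62062762 -0.05418623] -7.15444857471095
[ 0.79369448 -0.11779165] -16.86028337024157
```

drive_tool(
  rows=[
    {"dx": -0.08,"dy": -0.04,"dz": 0,"wx": 0,"wy": 0,"wz": 0,"hand": 0},
    {"dx": -0.16,"dy": -0.08,"dz": 0,"wx": 0,"wy": 0,"wz": 0,"hand": 0},
    {"dx": -0.22,"dy": -0.12,"dz": 0,"wx": 0,"wy": 0,"wz": 0,"hand": 0},
    {"dx": -0.27,"dy": -0.16,"dz": 0,"wx": 0,"wy": 0,"wz": 0,"hand": 0},
    {"dx": -0.32,"dy": -0.19,"dz": 0,"wx": 0,"wy": 0,"wz": 0,"hand": 0},
    {"dx": -0.32,"dy": -0.19,"dz": 0,"wx": 0,"wy": 0,"wz": 0,"hand": 0},
    {"dx": -0.32,"dy": -0.19,"dz": 0,"wx": 0,"wy": 0,"wz": 0,"hand": 0},
  ],
)

```text
clock: 8.15
eef_pos: [0.6155, 0.0341, 0.0499]
tool_rot: [-0.0, 1.0, -0.0, 0.0]
ft_force: [0.4, -0.4, 0.5]
grip_width: 0.0001
grasp_force: 0.0
```

```bash
python3 - <<'E'
from h import *
im=bot.camera('top'); cv2.imwrite('pics/t3.png',cv2.resize(im[90:330,200:480],(700,600),interpolation=3)[:,:,::-1])
im2=bot.camera('scene'); 
o=bot.get_obs(); print(o['eef_pos'],o['ft_force'],o['clock'])
# dark blob of end balls near predicted places
a=lambda v:np.degrees(np.arctan2(v[1],v[0]))
for n,img,c,angs in(('top',im,(.5578,-.0463),(-77,)),('scene',im2,(.5551,-.0497),(-77,43))):
  for g in angs:
    p=proj(n,[c[0]+.125*np.cos(np.radians(g)),c[1]+.125*np.sin(np.radians(g)),.05])
    u,v=np.round(p).astype(int); w=img[v-10:v+11,u-10:u+11].sum(2).astype(float)
    m=(w<w.min()+30).astype(np.uint8); k,l,st,ce=cv2.connectedComponentsWithStats(m)
    for i in range(1,k):
      if st[i,4]>8:
        q=atz(n,u-10+ce[i,0],v-10+ce[i,1],.05)[:2]; print(n,g,st[i,4],q,a(q-c),np.linalg.norm(q-c))
E
```

```text
[0.61536068 0.03417589 0.04990895] [0.02014316 0.37558785 0.22947863] 8.25
top -77 28 [ 0.58534801 -0.16909837] -77.35586890038316 0.1258504341981244
scene 43 13 [0.64559885 0.03798353] 44.094791070960156 0.12600969125325712
```

View pics/t3.png

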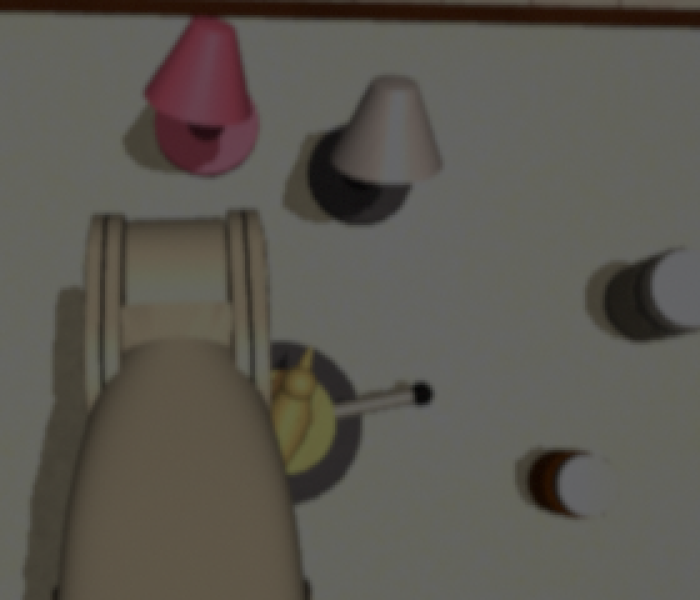

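The beak is now within about 1° of the lamp's bearing of −17°. The ball at (422,394) confirms it. I'll back off the spoke, lift, and go behind the switch lever.

drive_tool(
  rows=[
    {"dx": 0.15,"dy": 0.15,"dz": 0,"wx": 0,"wy": 0,"wz": 0,"hand": 0},
    {"dx": 0.35,"dy": 0.4,"dz": 0,"wx": 0,"wy": 0,"wz": 0,"hand": 0},
    {"dx": 0.6,"dy": 0.7,"dz": 0,"wx": 0,"wy": 0,"wz": 0,"hand": 0},
    {"dx": 0.6,"dy": 0.7,"dz": 0,"wx": 0,"wy": 0,"wz": 0,"hand": 0},
    {"dx": 0.6,"dy": 0.7,"dz": -1,"wx": 0,"wy": 0,"wz": 0,"hand": 0},
    {"dx": 0.6,"dy": 0.7,"dz": -2.2,"wx": 0,"wy": 0,"wz": 0,"hand": 0},
    {"dx": 0.6,"dy": 0.7,"dz": -2.2,"wx": 0,"wy": 0,"wz": 0,"hand": 0},
    {"dx": 3.7,"dy": 4.75,"dz": -2.2,"wx": 0,"wy": 0,"wz": 0,"hand": 0},
    {"dx": 3.7,"dy": 4.75,"dz": -2.2,"wx": 0,"wy": 0,"wz": 0,"hand": 0},
    {"dx": 3.7,"dy": 4.75,"dz": -2.2,"wx": 0,"wy": 0,"wz": 0,"hand": 0},
    {"dx": 3.7,"dy": 4.75,"dz": -2.2,"wx": 0,"wy": 0,"wz": 0,"hand": 0},
    {"dx": 3.7,"dy": 4.75,"dz": -2.2,"wx": 0,"wy": 0,"wz": 0,"hand": 0},
    {"dx": 3.7,"dy": 4.75,"dz": -2.2,"wx": 0,"wy": 0,"wz": 0,"hand": 0},
    {"dx": 3.7,"dy": 4.75,"dz": -2.2,"wx": 0,"wy": 0,"wz": 0,"hand": 0},
    {"dx": 3.7,"dy": 4.75,"dz": -2.2,"wx": 0,"wy": 0,"wz": 0,"hand": 0},
  ],
)

```text
clock: 9.75
eef_pos: [0.4303, 0.2712, 0.1597]
tool_rot: [-0.0, 1.0, -0.0, 0.0]
ft_force: [-0.0, 0.6, -0.9]
grip_width: 0.0003
grasp_force: 0.0
```

```bash
python3 - <<'E'
from h import *
im=bot.camera('top'); im2=bot.camera('scene')
a=np.hstack([cv2.resize(im[100:330,220:450],(400,400),interpolation=3),cv2.resize(im2[140:320,210:390],(400,400),interpolation=3)])
cv2.imwrite('pics/t4.png',a[:,:,::-1])
o=bot.get_obs(); print(o['eef_pos'],o['ft_force'],o['clock'])
A=lambda v:np.degrees(np.arctan2(v[1],v[0]))
for n,img,c in(('top',im,(.5578,-.0463)),('scene',im2,(.5551,-.0497))):
  for g in (-77,43,163):
    p=proj(n,[c[0]+.125*np.cos(np.radians(g)),c[1]+.125*np.sin(np.radians(g)),.05])
    u,v=np.round(p).astype(int); w=img[v-10:v+11,u-10:u+11].sum(2).astype(float)
    m=(w<w.min()+30).astype(np.uint8); k,l,st,ce=cv2.connectedComponentsWithStats(m)
    for i in range(1,k):
      if st[i,4]>8:
        q=atz(n,u-10+ce[i,0],v-10+ce[i,1],.05)[:2]; print(n,g,st[i,4],q,A(q-c)-g,np.linalg.norm(q-c))
E
```

```text
[0.4308339  0.27050524 0.15968111] [ 0.27675498 -0.64706796  0.13761478] 9.85
top -77 28 [ 0.58534801 -0.16909837] -0.35586890038315744 0.1258504341981244
top 43 26 [0.65021987 0.03985253] -0.010077644801484098 0.12634750145019877
top 163 26 [ 0.43827083 -0.00759602] -0.9421437099783816 0.125639244237714
scene 43 10 [0.65029662 0.03652478] -0.8311459934151628 0.12844107079598602
```

View pics/t4.png

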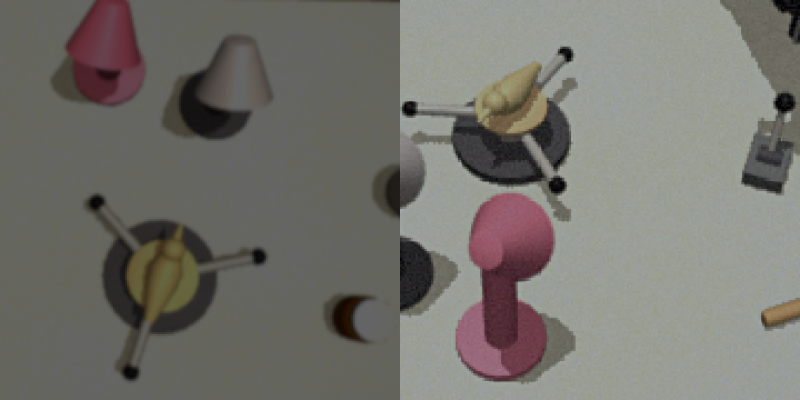

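The beak is at −17.4° against the lamp's −16.9°, and the lever is still on the near side. Next is pushing it over.

drive_tool(
  rows=[
    {"dx": 0,"dy": 0,"dz": 0.7,"wx": 0,"wy": 0,"wz": 0,"hand": 0},
    {"dx": 0,"dy": 0,"dz": 1.4,"wx": 0,"wy": 0,"wz": 0,"hand": 0},
    {"dx": 0,"dy": 0,"dz": 1.4,"wx": 0,"wy": 0,"wz": 0,"hand": 0},
    {"dx": -0.2,"dy": 0,"dz": 1.4,"wx": 0,"wy": 0,"wz": 0,"hand": 0},
    {"dx": -0.4,"dy": 0,"dz": 1.4,"wx": 0,"wy": 0,"wz": 0,"hand": 0},
    {"dx": -0.6,"dy": 0,"dz": 1.4,"wx": 0,"wy": 0,"wz": 0,"hand": 0},
    {"dx": -0.8,"dy": 0,"dz": 1.4,"wx": 0,"wy": 0,"wz": 0,"hand": 0},
    {"dx": -1.0,"dy": 0,"dz": 1.4,"wx": 0,"wy": 0,"wz": 0,"hand": 0},
    {"dx": -1.2,"dy": -0.02,"dz": 1.4,"wx": 0,"wy": 0,"wz": 0,"hand": 0},
    {"dx": -1.4,"dy": -0.04,"dz": 1.4,"wx": 0,"wy": 0,"wz": 0,"hand": 0},
    {"dx": -1.55,"dy": -0.05,"dz": 1.4,"wx": 0,"wy": 0,"wz": 0,"hand": 0},
    {"dx": -1.7,"dy": -0.06,"dz": 1.4,"wx": 0,"wy": 0,"wz": 0,"hand": 0},
    {"dx": -1.8,"dy": -0.07,"dz": 1.4,"wx": 0,"wy": 0,"wz": 0,"hand": 0},
    {"dx": -1.9,"dy": -0.08,"dz": 1.4,"wx": 0,"wy": 0,"wz": 0,"hand": 0},
    {"dx": -1.9,"dy": -0.08,"dz": 1.4,"wx": 0,"wy": 0,"wz": 0,"hand": 0},
  ],
)

```text
clock: 11.35
eef_pos: [0.5247, 0.2674, 0.0894]
tool_rot: [-0.0, 1.0, -0.0, -0.001]
ft_force: [-1.8, -0.6, -0.7]
grip_width: 0.0001
grasp_force: 1.0
```

Still only the friction force (1.8 N), so I'll press on in small steps until the stop shows in the force.

drive_tool(
  rows=[
    {"dx": -0.05,"dy": 0,"dz": 0,"wx": 0,"wy": 0,"wz": 0,"hand": 0},
    {"dx": -0.1,"dy": 0,"dz": 0,"wx": 0,"wy": 0,"wz": 0,"hand": 0},
    {"dx": -0.1,"dy": 0,"dz": 0,"wx": 0,"wy": 0,"wz": 0,"hand": 0},
  ],
)

```text
clock: 11.65
eef_pos: [0.5252, 0.2674, 0.0892]
tool_rot: [-0.001, 1.0, -0.0, -0.005]
ft_force: [-12.1, 0.5, 5.5]
grip_width: 0.0001
grasp_force: 6.2
```

drive_tool(
  rows=[
    {"dx": -0.05,"dy": 0,"dz": 0,"wx": 0,"wy": 0,"wz": 0,"hand": 0},
    {"dx": -0.1,"dy": 0,"dz": 0,"wx": 0,"wy": 0,"wz": 0,"hand": 0},
    {"dx": -0.1,"dy": 0,"dz": 0,"wx": 0,"wy": 0,"wz": 0,"hand": 0},
  ],
)

```text
clock: 11.95
eef_pos: [0.5256, 0.2674, 0.0891]
tool_rot: [-0.002, 1.0, -0.0, -0.009]
ft_force: [-23.7, 0.6, 12.5]
grip_width: -0.0
grasp_force: 11.8
```

The stop is reached, so I'll back off and rise clear.

drive_tool(
  rows=[
    {"dx": 0.2,"dy": 0,"dz": 0,"wx": 0,"wy": 0,"wz": 0,"hand": 0},
    {"dx": 0.8,"dy": 0,"dz": 0,"wx": 0,"wy": 0,"wz": 0,"hand": 0},
    {"dx": 1.6,"dy": 0,"dz": 0,"wx": 0,"wy": 0,"wz": 0,"hand": 0},
    {"dx": 2,"dy": 0,"dz": -1,"wx": 0,"wy": 0,"wz": 0,"hand": 0},
    {"dx": 2.5,"dy": 0,"dz": -2,"wx": 0,"wy": 0,"wz": 0,"hand": 0},
    {"dx": 3,"dy": 0,"dz": -2.5,"wx": 0,"wy": 0,"wz": 0,"hand": 0},
    {"dx": 3,"dy": 0,"dz": -2.5,"wx": 0,"wy": 0,"wz": 0,"hand": 0},
    {"dx": 3,"dy": 0,"dz": -2.5,"wx": 0,"wy": 0,"wz": 0,"hand": 0},
    {"dx": 3,"dy": 0,"dz": -2.5,"wx": 0,"wy": 0,"wz": 0,"hand": 0},
  ],
)

```text
clock: 12.85
eef_pos: [0.3854, 0.2674, 0.2142]
tool_rot: [-0.0, 1.0, -0.0, 0.0]
ft_force: [-0.0, -0.4, -0.3]
grip_width: -0.0001
grasp_force: 0.0
```

```bash
python3 - <<'E'
from h import *
im=bot.camera('top'); im2=bot.camera('scene')
a=np.hstack([cv2.resize(im[100:360,120:380],(400,400),interpolation=3),cv2.resize(im2[140:320,220:400],(400,400),interpolation=3)])
cv2.imwrite('pics/t5.png',a[:,:,::-1])
o=bot.get_obs(); print(o['eef_pos'],o['ft_force'],o['clock'])
E
```

```text
[0.38512142 0.26712018 0.21340013] [ 0.40395799 -0.14486164 -1.08521744] 12.95
```

View pics/t5.png

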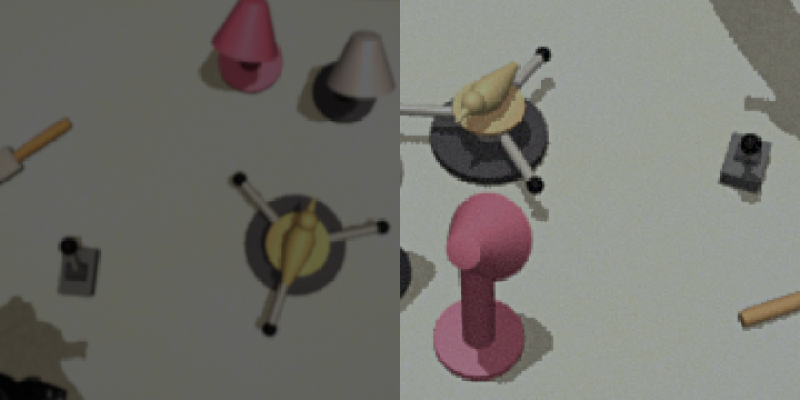

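The lever ball is now on the far side, at (68,246) in the top crop. The beak still points at the pale lamp, and the hand is clear.

```bash
python3 -c "
from workcell import bot
print(bot.job_done())"
```

```text
the job is handed in; nothing more can be done
None
```

The job is handed in, though no verdict came back: the beak points about 0.5° off the lamp post by my last measurement, the switch lever was pushed to its stop on the far side, and the hand is clear of everything.

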